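Bar the casting mould and set its slip valve

ROBOT

A 6-joint arm with a two-finger parallel gripper is mounted at the origin on the work surface. World frame = base frame: x ahead of the robot, y to its left, z up, the work surface at z = 0. Lengths are in mm, angles in rad, forces in N, time in s.
With the tool pointing down it reaches from about 400 to 925 mm from the base axis. Payload 12.5 kg.
Tool frame: the origin (TCP) lies at the very end of the fingers, on their centre line; the grasp point (between the pads) lies 19 mm behind it; z points along the fingers, y is the line along which they close (so a half turn about z gives the same grasp; the last joint's range is limited). The gripper opens to 95 mm and grips with 3 to 60 N. Pads are 20 mm wide; open, the fingers measure 119 mm over their backs; the gripper's body (75 mm by 180 mm) begins 59 mm behind the grasp point.
Start: joints at [-1.209, 0.491, 1.559, -0, 1.092, -0.106], TCP at [281.852, -557.859, 214.661] pointing down, gripper open.
Joint ranges: [-3.1, 3.1], [-0.84, 2.19], [0.05, 2.79], [-1.13, 4.28], [0.06, 2.93], [-2.69, 2.69]. Speed limits (rad/s): [2.22, 2.22, 2.79, 3.14, 3.14, 3.14].

INTERFACE

Orientations are given as [roll, pitch, yaw] about the fixed x, y, z axes, in that order (R = Rz(yaw) Ry(pitch) Rx(roll)).
In Python, from cell import state, imaging, env, spot_in, mark_of gives the robot as it stands. The module is installed in compiled form; this text tells all that it offers.
- The arm moves only by the tool step_arm, never from a script. Its argument "increments" is a list of rows, each an object with "slide": the shift along the tool's x, y, z in m, a list of three; "roll": the turn about the tool's z in rad. A call has 1 to 5 rows; each row is the pose to reach, as a shift and turn from the pose commanded when the call began, along the tool's axes at that moment; what a row does not reach only later rows make up. A row lasts 1/8 s, in which the tool goes at most 62.5 mm and 10.7 degrees, less where a joint would pass 70% of its speed; a pose out of reach is approached as far as the arm can. A call with a gripper value outside its range is refused whole. "fingers" is the opening, from 0 (shut) to 1 (fully open), set as the call begins (left out, the last holds). The fingers move at their own pace and stop on an object; the grip force is fixed at half the most. Time passes only in rows, so rows that repeat a pose let the fingers close. It gives the time, the measured TCP pose, the force, the opening and the grip force at its end, in the units of the state.
- state(): the state, without advancing time (a new reading comes with each control period).
- imaging.read_camera(name): name is "scene" or "top"; returns a dict with "color" (420x560x3 uint8, red, green, blue), "z_map" (420x560 float32, mm along the optical axis (not along the pixel's ray), 0 where there is no reading), "intrinsics" (3x3 intrinsics, pixels), "distortion" ([k1, k2, p1, p2, k3] as OpenCV has them; the pictures are not rectified), "camera_from_world" (4x4, takes a point from world to camera coordinates). Camera axes: x right, y up, looking along -z (the intrinsics and any distortion apply to the point x, -y, -z); pixel columns grow to the right and rows downward; lengths in mm; the calibration is good to about 2 mm. A picture is of the moment at which its call begins.
- env.job_done(): hands the job in; it is judged then, once.
Trained networks look in the newest picture that a camera, given by its name, has taken for a name from the list of things; names that differ only in an ending like _2 or _b are one class to them, and where a whole thing is asked for, a point or a joint stands for the part that bears it (a point fixed in the world has none). Each returns a list of dicts, best first, with "confidence" (0 to 1); they miss things now and then, are a little off and sometimes report something else, mostly with a low value. They report only what shows in the picture. A call takes as long as a camera call. They do not tell look-alikes from the thing itself.
- spot_in(camera, target): "bbox" ([left, top, right, bottom] in pixels, round what is visible of it).
- mark_of(camera, target): "uv" ([column, row] in pixels: a listed point, or the origin of a listed thing).
The state is a dict: "t": time; "joints": joint angles; "qvel": joint speeds; "tau": joint torques, N m; "eef_pos": TCP position; "tcp_rot": TCP orientation; "ft_force": force on the tool from outside, world axes, zero at the start; "moment": the same for the moment, N m; "opening": opening from 0.0 (shut) to 1.0 (fully open); "grip_force": force on a finger pad.
Only numpy, scipy, OpenCV 4.12 (cv2) and the standard library are available. Lean on these libraries where they do the work, as an engineer would, in place of code of your own. Each camera call takes 0.05 s, during which the arm holds its last target. There are 200 camera calls.

TASK

Take the retaining bar by its wooden grip and lower it, centred, into the notches of the two blue posts so that it bridges the plaster mould; don't drop it in, and let go once it lies on both notch floors. Then set the slip valve by the black spinner knob on its red wheel: wind it shut (clockwise from above) until it comes up against its stop and keep it there for a moment, then back it off exactly two full turns. Finish still gripping the knob with the wheel at rest there, and leave the pots and the wooden rib on the bench undisturbed.

Things in the scene. Friction and masses are not known exactly. Their poses are not given: they have to be found in the camera images.
- bar_grip (a point): Centre of the wooden grip of the loose retaining bar (about 0.35 kg): aluminium bar 290 long (x), 26 wide (y), 14 thick, with an upright wooden grip 70 long (x), 24 wide (y), 48 high on top of its middle. The point lies 38 above the bar's underside, 24 above its upper face; z up. The bar starts flat on the table. Sizes in mm.
- cradle_seat (a point): Fixed mould cradle: point midway between the two notch floors and level with them (94 mm above the table), x through both notches, z up. Blue posts at x = -115 and +115, 24 thick (x); notches open above, 34 wide (y), 17 deep. The white mould between is 160 (x) by 104 (y), its top 6 below. With the bar seated bar_grip is 38 above this point; either way round.
- spinner_grip (a point): Centre of the black spinner knob, an upright cylinder 24 mm in diameter, 50 high, gripped from above. It stands on the wheel's rim 55 from the wheel's axis, its underside 11 and this point 36 above the rim's centre line (rim bar 12 thick). It turns freely on its pin, so a gripper can crank it round a circle without turning itself.
- wheel_axis (a point): Point on the vertical axis of the valve's red wheel (120 across its outside), at the height of spinner_grip, 191 above the table; the brass valve under it is bolted down. The space above the wheel is free apart from the knob.
- wheel (a joint): Turn of the valve wheel in rad: 0 = shut against a firm stop, grows as it opens (anticlockwise from above), 6.28 per turn, several turns of travel. Starts a third of a turn to one turn open. Steady friction, 2 to 3 N at the knob; it stays where it is left.
- spinner: The same spinner knob as a body; its origin is on the rim's centre line, 36 below spinner_grip.
- bar: The same retaining bar as a body; origin at the centre of its underside, x along the bar.
- vase: Unfired clay vase, 155 tall, 90 across (mm), loose on the table, to be left alone; origin at the centre of its underside.
- jug: Unfired clay jug with a handle, 120 tall, 84 across (mm), loose on the table, to be left alone; origin at the centre of its underside.
- bowl: Clay bowl, 60 tall, 96 across (mm), loose on the table, to be left alone; origin at the centre of its underside.
- pot_a: Thimble-size clay pot, 40 tall, 38 across (mm), loose on the table, to be left alone; origin at the centre of its underside.
- pot_b: Second thimble-size clay pot, 40 tall, 38 across (mm), loose on the table, to be left alone; origin at the centre of its underside.
- rib: Flat wooden shaping rib, 50 x 100 x 12 (mm), loose on the table, to be left alone; origin at the centre of its underside.
There are look-alikes about, which are no part of the job. There is more than one size of the part that bears spinner_grip; the job needs the smallest.

How it is judged:
By the outcome, as a careful person would: the job done as asked, in the order asked, and still so for the second after the job is handed in, while the arm keeps its last pose, push and grip.
It also fails if it takes over 72 s, if anything falls off the work surface, if the arm or the gripper's body presses on something with over 40 N, if the wrist force passes 120 N, or if a joint passes its speed limit or range.

## Working session

There is one attempt and no reset: what is moved stays moved. The work goes in short steps, Python scripts to look and compute and a tool call to move; the robot and the scene stay as the last step left them, time stands still between calls to the robot, and variables do not carry over. Pictures are saved under pics/ and viewed, at most 10 in all, crops included, and the job is handed in when it is done.

Besides the shell and the picture viewer there is one more tool, called as a command line: name --argument value ..., lists and objects as JSON in quotes. step_arm: Moves the arm, as the interface text tells. Its arguments: {"type":"object","properties":{"increments":{"type":"array"},"fingers":{"type":"number"}},"required":["increments"]}

```bash
mkdir -p pics; cat > h.py <<'E'
import numpy as np, cv2
from cell import state, imaging, env, spot_in, mark_of
def cam(n):
    return imaging.read_camera(n)
def ray(c,uv):
    p=cv2.undistortPoints(np.array([[uv]],float),np.array(c["intrinsics"],float),np.array(c["distortion"],float))[0,0]
    return np.array([p[0],-p[1],-1.0])
def w(c,pc):
    return (np.linalg.inv(np.array(c["camera_from_world"]))@np.append(pc,1))[:3]
def at_depth(c,uv):
    u,v=[int(round(x)) for x in uv]
    z=c["z_map"][max(v-1,0):v+2,max(u-1,0):u+2]; z=z[z>0]
    return w(c,ray(c,uv)*np.median(z)) if len(z) else None
def at_z(c,uv,z):
    o=w(c,np.zeros(3)); p=w(c,ray(c,uv)*1000.); d=p-o
    return o+d*(z-o[2])/d[2]
def cloud(c):
    h,wd=c["z_map"].shape
    g=np.stack(np.meshgrid(np.arange(wd),np.arange(h)),-1).reshape(-1,1,2).astype(float)
    p=cv2.undistortPoints(g,np.array(c["intrinsics"],float),np.array(c["distortion"],float))[:,0]
    z=c["z_map"].reshape(-1)
    P=np.c_[p[:,0]*z,-p[:,1]*z,-z,np.ones(len(z))]
    return (P@np.linalg.inv(np.array(c["camera_from_world"])).T)[:,:3].reshape(h,wd,3)
def save(c,n,crop=None,s=1):
    im=c["color"][:,:,::-1]
    if crop: l,t,r,b=crop; im=im[t:b,l:r]
    cv2.imwrite("pics/"+n,cv2.resize(im,None,fx=s,fy=s,interpolation=cv2.INTER_CUBIC))
E
python3 - <<'E'
from h import *
np.set_printoptions(precision=1,suppress=True)
s=state(); print(s)
for n in("scene","top"):
    c=cam(n); save(c,n+"0.png",s=1.4)
    print(n,"campos",w(c,np.zeros(3)))
    for t in("bar_grip","cradle_seat","spinner_grip","wheel_axis"):
        for m in mark_of(n,t)[:4]:
            print(t,np.array(m["uv"]),round(m["confidence"],2),at_depth(c,m["uv"]),at_z(c,m["uv"],{"bar_grip":38,"cradle_seat":94}.get(t,191)))
E
```

```text
{'t': 0.0, 'joints': array([-1.2,  0.5,  1.6, -0. ,  1.1, -0.1]), 'qvel': array([ 0., -0.,  0., -0., -0.,  0.]), 'tau': array([  0. , -61.3, -25.8,   0.1,   0. ,  -0. ]), 'eef_pos': array([ 281.8, -557.6,  214.1]), 'tcp_rot': array([-3.1, -0. ,  0.5]), 'ft_force': array([-0.3,  0.2,  0.2]), 'moment': array([-0.,  0., -0.]), 'grip_force': 0.0, 'opening': 0.9985262268423439}
scene campos [1246.6  213.8 1170.5]
bar_grip [277.2 210.2] 0.56 [495.7  -9.5  61.1] [480.1 -14.1  38. ]
cradle_seat [390.  224.3] 0.81 [469.6 285.9  85.9] [475.4 285.3  94. ]
spinner_grip [113.1 219.3] 0.92 [ 771.9 -287.6  285.7] [ 721.1 -341.3  191. ]
spinner_grip [197.4 103.7] 0.79 [ 377.  -259.9  267.9] [ 302.9 -300.2  191. ]
spinner_grip [176.3 141.1] 0.61 [ 454.7 -296.2  196.6] [ 450.1 -299.1  191. ]
spinner_grip [276.  209.4] 0.53 [493.5 -13.5  60.2] [582.3  13.3 191. ]
wheel_axis [167.7 154.1] 0.66 [ 351.3 -403.2   -1.2] [ 498.2 -302.   191. ]
top campos [ 283.2   22.4 1373.5]
bar_grip [297.2 235. ] 0.71 [473.  -16.4  61.4] [476.4 -17.1  38. ]
bar_grip [296.8 236.9] 0.65 [467.9 -15.4  61.2] [471.1 -16.1  38. ]
cradle_seat [182.4 232.7] 0.85 [467.7 287.1  87. ] [466.7 285.7  94. ]
spinner_grip [407.8 272.6] 0.61 [ 361.2 -255.   293.6] [ 368.6 -281.4  191. ]
spinner_grip [412.9 241.3] 0.52 [ 442.8 -290.9  207.6] [ 445.  -295.3  191. ]
spinner_grip [417.3 106.9] 0.49 [ 752.4 -289.3  291.8] [ 796.1 -318.4  191. ]
wheel_axis [422.5 138.5] 0.97 [ 698.2 -318.8  223. ] [ 709.8 -328.2  191. ]
wheel_axis [413.9 217.9] 0.81 [ 509.2 -308.   158.4] [ 503.1 -299.1  191. ]
```

View pics/scene0.png

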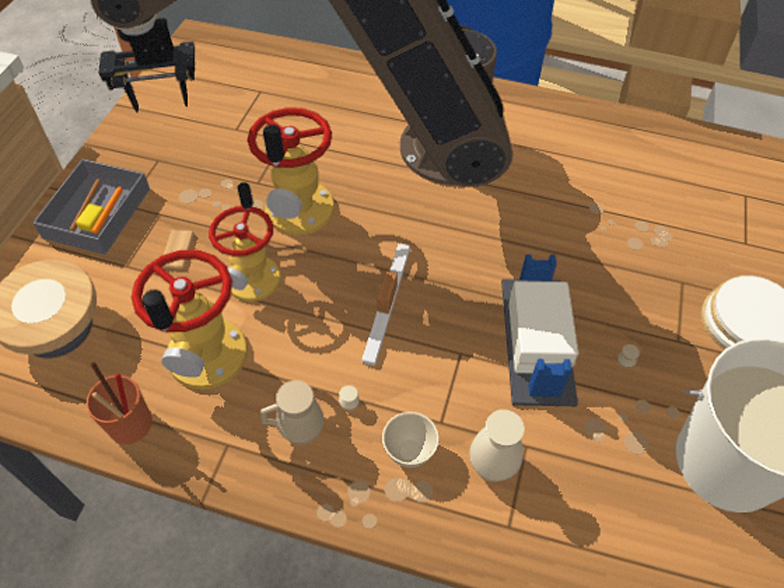

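View pics/top0.png

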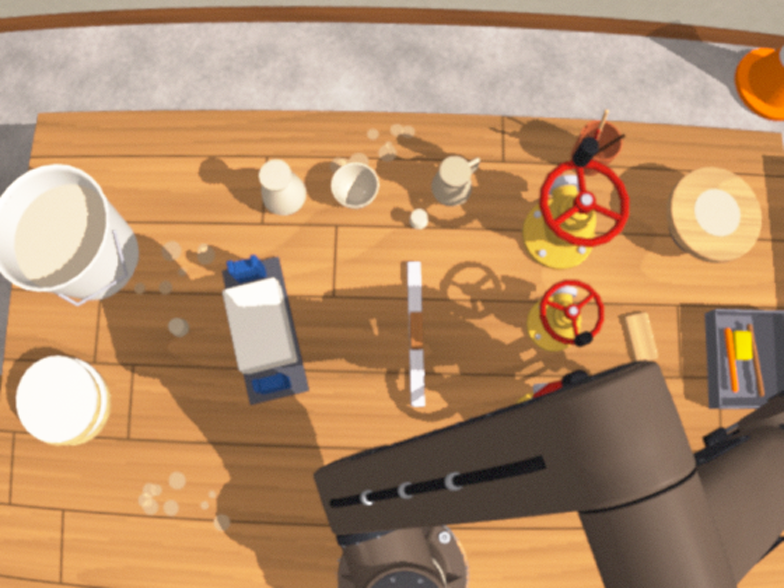

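Candidates for the knob (scene camera, native pixels) are the large front wheel at (113,219), the large rear wheel at (197,104) and the small middle wheel at (176,141). The middle one is the smallest, and its knob is at z≈191, so I choose that. There is one bar, at (277,210), and one cradle, at (390,224). Both pictures show the bar lying along x. The cradle is slightly rotated, with its blue posts at top px (175,191) and (193,274).

```bash
python3 - <<'E'
from h import *
np.set_printoptions(precision=1,suppress=True)
for n in("scene","top"):
    c=cam(n); P=cloud(c); C=c["color"].astype(int); R,G,B=C[...,0],C[...,1],C[...,2]
    X,Y,Z=P[...,0],P[...,1],P[...,2]
    reg=(X>300)&(X<650)&(abs(Y+16)<70)
    def rect(m):
        q=P[m]; r=cv2.minAreaRect(q[:,:2].astype(np.float32)); return len(q),np.array(r[0]),np.array(r[1]),round(r[2],1),q.mean(0)
    print(n,"grip top",rect(reg&(Z>54)&(Z<70)))
    print(" bar",rect(reg&(Z>8)&(Z<22)))
    b=(B>R+40)&(B>G+20)&(Y>180)&(Y<400)&(X>300)&(X<650)
    for k,mm in(("far",b&(X>470)),("near",b&(X<470))):
        q=P[mm&(Z>88)&(Z<118)]
        print(k,len(q),q.mean(0),q.min(0),q.max(0)); hi=q[q[:,2]>106]
        print("  top",len(hi), hi.mean(0) if len(hi) else "", np.array(cv2.minAreaRect(hi[:,:2].astype(np.float32))[:2]) if len(hi)>3 else "")
    print(" mould",rect((X>350)&(X<600)&(Y>200)&(Y<370)&(Z>80)&(Z<93)&~b))
    rg=(X>400)&(X<600)&(Y>-390)&(Y<-210)
    k=rg&(Z>170)&(Z<225)&(R<70)
    print(" knob",k.sum(),P[k].mean(0),P[k].min(0),P[k].max(0)); kt=k&(Z>210); print("  ktop",kt.sum(), P[kt].mean(0) if kt.any() else "")
    rd=rg&(R>110)&(G<60)&(Z>140)&(Z<175)
    q=P[rd]; (a,rr)=cv2.minEnclosingCircle(q[:,:2].astype(np.float32)); print(" wheel",len(q),a,rr,q.mean(0))
    for t in("vase","jug","bowl","pot_a","rib"):
        for m in mark_of(n,t)[:2]: print(t,np.array(m["uv"]),round(m["confidence"],2),at_z(c,m["uv"],0))
    if n=="scene": save(c,"knobcrop.png",(130,110,230,220),5)
E
```

```text
scene grip top (198, array([476.7, -18.2]), array([69.9, 24.1]), 2.4, array([478.6, -17.5,  59.9]))
 bar (587, array([481.4,   4.4]), array([301.5,  71.3]), 2.9, array([497.2, -16. ,  12.9]))
far 251 [587.8 315.2  99.5] [566.3 284.9  88. ] [602.8 343.9 114.7]
  top 86 [587.  314.7 110. ] [[585.8 314.9]
 [ 25.4  56.4]]
near 188 [367.7 253.3  98.5] [349.2 224.3  88.1] [386.7 281.2 113.5]
  top 48 [365.7 252.1 109.3] [[364.8 252.3]
 [ 22.7  56.5]]
 mould (2083, array([464.5, 281.4]), array([224.7, 105.1]), 14.8, array([479.5, 284.6,  87.1]))
 knob 137 [ 451.8 -301.3  199.2] [ 438.1 -317.2  170.2] [ 460.  -290.3  219. ]
  ktop 51 [ 448.4 -302.9  214.3]
 wheel 508 (502.1298828125, -295.6611022949219) 60.27341842651367 [ 506.5 -295.5  158.8]
vase [351.1 329.8] 0.94 [741.5 252.9   0. ]
jug [215.8 303.3] 0.72 [771.1 -85.3   0. ]
bowl [293.2 321.1] 0.68 [760.2 112.2   0. ]
pot_a [447.6 260.3] 0.69 [477.3 459.7   0. ]
pot_a [248.4 289.2] 0.51 [710.3 -20.1   0. ]
rib [126.1 178. ] 0.54 [ 474.5 -482.     0. ]
top grip top (231, array([474.9, -16.8]), array([68.3, 24.1]), 2.9, array([474.6, -16.6
[... 269 characters left out ...]
6.1  88.1] [379.7 284.2 114.5]
  top 75 [361.2 254.7 109.5] [[361.3 255.3]
 [ 23.   56.5]]
 mould (2302, array([483. , 289.5]), array([231.7, 104.7]), 15.4, array([472.6, 285.6,  86.5]))
 knob 78 [ 441.6 -298.4  207.9] [ 432.8 -310.3  178.8] [ 450.3 -290.4  218.6]
  ktop 51 [ 442.5 -300.6  214.2]
 wheel 430 (498.13677978515625, -292.0915222167969) 58.73120880126953 [ 500.5 -287.3  158.8]
vase [205.4 147.2] 0.95 [733.  253.7   0. ]
jug [321.7 135. ] 0.96 [778.7 -84.5   0. ]
bowl [253.4 137.7] 0.85 [765.  114.8  -0. ]
pot_a [129.6 234.4] 0.73 [471.  457.1   0. ]
pot_a [296.7 157.2] 0.69 [708.7 -12.6   0. ]
rib [454.9 240.2] 0.78 [ 476.6 -470.5    0. ]
rib [298.3 236.1] 0.25 [478.9 -21.4   0. ]
```

View pics/knobcrop.png

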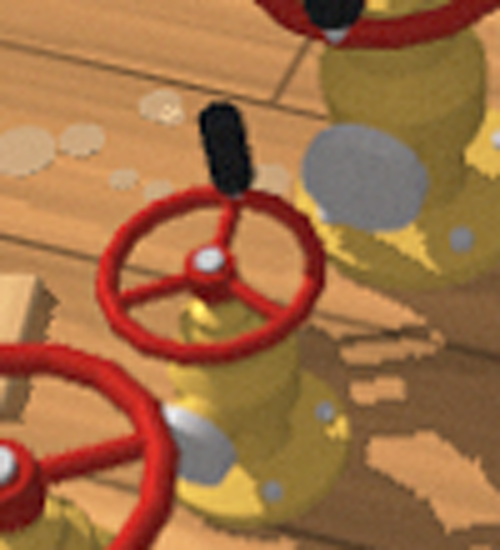

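The crop confirms it: the knob, at native px ≈(175,140), stands on the smallest wheel, and its top at z≈216 fits.

```bash
python3 - <<'E'
from h import *
np.set_printoptions(precision=4,suppress=True)
s=state(); print(s["eef_pos"],s["tcp_rot"],s["joints"],s["t"])
c=cam("scene"); P=cloud(c); C=c["color"].astype(int); X,Y,Z=P[...,0],P[...,1],P[...,2]
red=(C[...,0]>110)&(C[...,1]<60)&(Z>180)&(Z<330)&(Y<-150)
for k,m in(("rear",red&(X<480)),("front",red&(X>560))):
    q=P[m]; print(k,len(q),cv2.minEnclosingCircle(q[:,:2].astype(np.float32)),q.mean(0),q.min(0),q.max(0))
blk=(C.max(2)<60)&(Z>250)&(Z<345)&(Y<-180)&(Y>-420)&(X>300)
q=P[blk]; print(len(q)); 
for m in(q[q[:,0]<500],q[q[:,0]>500]): print(m.mean(0),m.min(0),m.max(0)) if len(m) else 0
y=s["tcp_rot"][2]; R=np.array([[np.cos(y),np.sin(y)],[np.sin(y),-np.cos(y)]])
print("to bar, tool axes",R.T@(np.array([475.8,-17.5])-s["eef_pos"][:2]), "roll", -(np.radians(2.6)-y))
E
```

```text
[ 281.8513 -557.8575  214.6826] [3.1415 0.     0.4678] [-1.2086  0.4909  1.5589  0.      1.0917 -0.1056] 1.1
rear 723 ((295.2510986328125, -271.7024230957031), 82.05045318603516) [ 294.2594 -267.6163  218.496 ] [ 217.1846 -352.833   196.8708] [ 376.7419 -192.4306  294.1116]
front 1220 ((689.3441162109375, -307.4451904296875), 82.334228515625) [ 686.5988 -305.6615  218.4409] [ 607.2263 -388.5211  206.9916] [ 769.5568 -225.5487  227.0092]
495
[ 375.9647 -266.4153  279.1108] [ 357.0363 -284.972   251.1198] [ 386.1946 -253.3509  300.9376]
[ 769.3499 -293.2386  280.6082] [ 749.8479 -310.7968  250.0355] [ 780.0513 -281.937   300.4625]
to bar, tool axes [ 416.7648 -394.8536] roll 0.42240498297537316
```

step_arm --increments '[{"slide":[0,0,-0.06],"roll":0},{"slide":[0.02,-0.02,-0.115],"roll":0},{"slide":[0.055,-0.05,-0.155],"roll":0},{"slide":[0.097,-0.09,-0.175],"roll":0},{"slide":[0.14,-0.132,-0.18],"roll":0}]' --fingers 1.0

```text
t: 1.78
eef_pos: [347.7, -375.5, 396.0]
tcp_rot: [3.139, -0.001, 0.467]
ft_force: [2.1, -0.4, -0.5]
opening: 1.002
grip_force: 0.0
```

step_arm --increments '[{"slide":[0.043,-0.041,0],"roll":0.0845},{"slide":[0.086,-0.082,0],"roll":0.169},{"slide":[0.129,-0.123,0],"roll":0.2535},{"slide":[0.172,-0.164,0],"roll":0.338},{"slide":[0.215,-0.205,0],"roll":0.4224}]'

```text
t: 2.4
eef_pos: [447.0, -95.1, 394.9]
tcp_rot: [3.141, -0.001, 0.042]
ft_force: [0.7, -0.0, -0.1]
opening: 1.0
grip_force: 0.0
```

step_arm --increments '[{"slide":[0.016,-0.039,0.03],"roll":0},{"slide":[0.0326,-0.078,0.07],"roll":0},{"slide":[0.0326,-0.078,0.13],"roll":0},{"slide":[0.0326,-0.078,0.19],"roll":0},{"slide":[0.0326,-0.078,0.25],"roll":0}]'

```text
t: 3.02
eef_pos: [475.8, -17.4, 143.2]
tcp_rot: [3.141, -0.001, 0.046]
ft_force: [1.5, -1.0, -0.6]
opening: 1.001
grip_force: 0.0
```

step_arm --increments '[{"slide":[0,0,0.055],"roll":0},{"slide":[0,0,0.095],"roll":0},{"slide":[0,0,0.115],"roll":0},{"slide":[0,0,0.122],"roll":0},{"slide":[0,0,0.122],"roll":0}]'

```text
t: 3.65
eef_pos: [476.0, -17.6, 22.8]
tcp_rot: [3.141, -0.0, 0.045]
ft_force: [-0.6, 0.5, -0.1]
opening: 1.002
grip_force: 0.0
```

step_arm --increments '[{"slide":[0,0,0],"roll":0},{"slide":[0,0,0],"roll":0},{"slide":[0,0,0],"roll":0},{"slide":[0,0,0],"roll":0},{"slide":[0,0,0],"roll":0}]' --fingers 0

```text
t: 4.28
eef_pos: [475.8, -17.6, 22.7]
tcp_rot: [3.141, -0.0, 0.045]
ft_force: [1.2, 0.2, 0.0]
opening: 0.532
grip_force: 0.0
```

step_arm --increments '[{"slide":[0,0,0],"roll":0},{"slide":[0,0,0],"roll":0},{"slide":[0,0,0],"roll":0},{"slide":[0,0,0],"roll":0},{"slide":[0,0,0],"roll":0}]' --fingers 0

```text
t: 4.9
eef_pos: [475.7, -17.5, 22.6]
tcp_rot: [3.142, 0.0, 0.045]
ft_force: [-0.3, 1.4, -0.6]
opening: 0.25
grip_force: 30.0
```

step_arm --increments '[{"slide":[0,0,-0.01],"roll":0},{"slide":[0,0,-0.04],"roll":0},{"slide":[0,0,-0.085],"roll":0},{"slide":[0,0,-0.13],"roll":0},{"slide":[0,0,-0.15],"roll":0}]'

```text
t: 5.52
eef_pos: [476.1, -17.7, 175.4]
tcp_rot: [3.141, -0.003, 0.046]
ft_force: [0.6, 0.1, -4.0]
opening: 0.255
grip_force: 30.0
```

step_arm --increments '[{"slide":[0.0015,-0.04,0],"roll":-0.03},{"slide":[0.004,-0.1,0],"roll":-0.08},{"slide":[0.006,-0.16,0],"roll":-0.13},{"slide":[0.008,-0.22,0],"roll":-0.18},{"slide":[0.01,-0.272,0],"roll":-0.225}]'

```text
t: 6.15
eef_pos: [472.8, 256.6, 173.1]
tcp_rot: [3.141, -0.0, 0.273]
ft_force: [0.6, 0.5, -3.9]
opening: 0.251
grip_force: 30.0
```

```bash
echo
```

step_arm --increments '[{"slide":[0.004,-0.015,0],"roll":0},{"slide":[0.0077,-0.0287,0],"roll":0},{"slide":[0.0077,-0.0287,0.015],"roll":0},{"slide":[0.0077,-0.0287,0.03],"roll":0},{"slide":[0.0077,-0.0287,0.03],"roll":0}]'

```text
t: 6.78
eef_pos: [472.6, 283.1, 140.9]
tcp_rot: [3.141, 0.003, 0.269]
ft_force: [-0.5, -1.1, -3.5]
opening: 0.252
grip_force: 30.0
```

```bash
python3 - <<'E'
from h import *
np.set_printoptions(precision=1,suppress=True)
s=state(); print(s["eef_pos"],s["tcp_rot"][2])
for n in("scene","top"):
    c=cam(n); save(c,n+"1.png",(330,150,460,300) if n=="scene" else (130,160,240,300),4)
    P=cloud(c); C=c["color"].astype(int); R,G,B=C[...,0],C[...,1],C[...,2]
    X,Y,Z=P[...,0],P[...,1],P[...,2]
    m=(C.min(2)>130)&(Z>125)&(Z<145)&(Y>180)&(Y<400)&(X>280)&(X<680)&(abs(R-B)<40)
    q=P[m]; print(n,"bar",len(q),cv2.minAreaRect(q[:,:2].astype(np.float32)),q.mean(0))
    d=np.array([np.cos(.2705),np.sin(.2705)]); e=np.array([-d[1],d[0]]); ctr=np.array([473.2,284.4])
    for k,sg in(("far",1),("near",-1)):
        b=(B>R+40)&(B>G+20)&(Y>180)&(Y<400)&(X>300)&(X<650)&(Z>104)&(Z<118)&((X-470)*sg>0)
        t=P[b][:,:2]-ctr; bb=P[m&((X-473)*sg>50)][:,:2]-ctr
        print(k,"post along",np.percentile(t@d,[2,98]),"across",np.percentile(t@e,[2,98]),"bar along",np.percentile(bb@d,[2,98]),"across",np.percentile(bb@e,[5,95]))
E
```

```text
[472.6 283.1 140.9] 0.2691678046142165
scene bar 503 ((472.92034912109375, 280.9039306640625), (289.5197448730469, 27.882892608642578), 15.50046443939209) [539.9 298.4 131.1]
far post along [105.2 127.4] across [-28.4  26.5] bar along [ 52.  141.9] across [-15.6   8. ]
near post along [-115.9 -101.9] across [-27.4 -17.7] bar along [-144.9 -131.5] across [-15.4   7.6]
top bar 0 ((0.0, 0.0), (0.0, 0.0), 0.0) [nan nan nan]<stdin>:9: RuntimeWarning: Mean of empty slice.
  ret = um.true_divide(
Traceback (most recent call last):
IndexError: index -1 is out of bounds for axis 0 with size 0
```

```bash
python3 - <<'E'
import cv2,numpy as np
a=cv2.imread("pics/scene1.png");b=cv2.imread("pics/top1.png")
a=cv2.resize(a,None,fx=.8,fy=.8);b=cv2.resize(b,None,fx=.85,fy=.85)
o=np.zeros((max(a.shape[0],b.shape[0]),a.shape[1]+b.shape[1],3),np.uint8);o[:a.shape[0],:a.shape[1]]=a;o[:b.shape[0],a.shape[1]:]=b
cv2.imwrite("pics/both1.png",o);print(o.shape)
E
```

```text
(480, 790, 3)
```

View pics/both1.png

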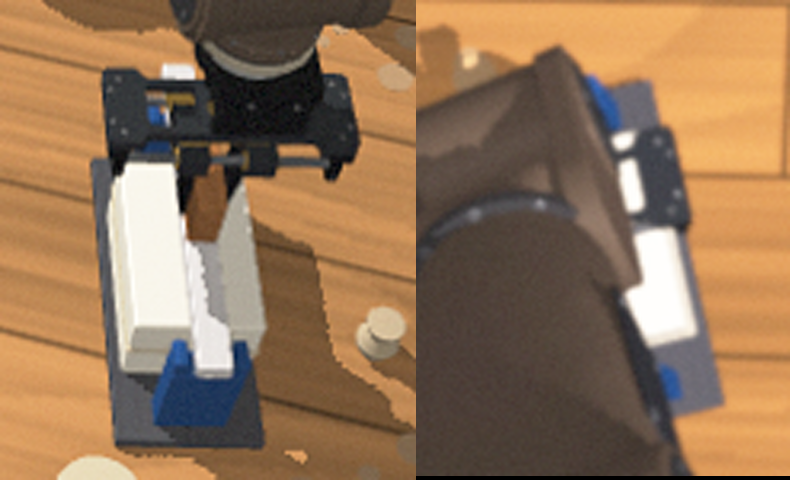

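step_arm --increments '[{"slide":[0.002,-0.0015,0],"roll":0},{"slide":[0.002,-0.0015,0.003],"roll":0},{"slide":[0.002,-0.0015,0.006],"roll":0},{"slide":[0.002,-0.0015,0.009],"roll":0},{"slide":[0.002,-0.0015,0.011],"roll":0}]'

```text
t: 7.5
eef_pos: [474.6, 286.3, 131.3]
tcp_rot: [3.141, 0.0, 0.27]
ft_force: [-0.5, 0.3, -3.6]
opening: 0.249
grip_force: 30.0
```

step_arm --increments '[{"slide":[0,0,0.003],"roll":0},{"slide":[0,0,0.006],"roll":0},{"slide":[0,0,0.008],"roll":0},{"slide":[0,0,0.01],"roll":0},{"slide":[0,0,0.011],"roll":0}]'

```text
t: 8.12
eef_pos: [474.7, 286.3, 120.5]
tcp_rot: [3.142, 0.0, 0.27]
ft_force: [-1.1, 0.0, -3.8]
opening: 0.255
grip_force: 30.0
```

step_arm --increments '[{"slide":[0,0,0.001],"roll":0},{"slide":[0,0,0.002],"roll":0},{"slide":[0,0,0.003],"roll":0},{"slide":[0,0,0.0035],"roll":0},{"slide":[0,0,0.004],"roll":0}]'

```text
t: 8.75
eef_pos: [474.7, 286.3, 116.6]
tcp_rot: [3.142, -0.0, 0.27]
ft_force: [-1.2, 1.2, 2.7]
opening: 0.248
grip_force: 30.0
```

```bash
cat > seat.py <<'E'
from h import *
np.set_printoptions(precision=1,suppress=True)
def go(n,name):
    c=cam(n); save(c,name,(330,150,460,300) if n=="scene" else (130,160,240,300),4)
    P=cloud(c); C=c["color"].astype(int); R,G,B=C[...,0],C[...,1],C[...,2]
    X,Y,Z=P[...,0],P[...,1],P[...,2]
    d=np.array([np.cos(.2705),np.sin(.2705)]); e=np.array([-d[1],d[0]])
    A=(P[...,:2]-[473.2,284.4])@d; E=(P[...,:2]-[473.2,284.4])@e
    m=(C.min(2)>120)&(Z>98)&(Z<116)&(abs(A)<170)&(abs(E)<30)&(abs(R-B)<50)
    if m.sum()>20: print(n,"bar",m.sum(),cv2.minAreaRect(P[m][:,:2].astype(np.float32)),"along",np.percentile(A[m],[.5,99.5]))
    for k,sg in(("far",1),("near",-1)):
        b=(B>R+40)&(B>G+20)&(Z>104)&(Z<118)&(A*sg>80)&(A*sg<150)&(abs(E)<50)
        bb=m&(A*sg>60)
        for nm,q in(("post",b),("bar",bb)):
            if q.sum()>8: print(k,nm,q.sum(),"along",np.percentile(A[q],[1,99]),"across",np.percentile(E[q],[2,98]),"z",np.median(Z[q]))
E
python3 -c "
from seat import *
go('scene','s2.png')"
```

```text
scene bar 526 ((474.1728515625, 283.8702697753906), (290.74432373046875, 32.36540222167969), 14.436388969421387) along [-143.7  146.1]
far post 83 along [103.7 128.3] across [-28.8  26. ] z 109.461737279614
far bar 356 along [ 61. 146.] across [-13.6  11.5] z 107.07951886778358
near bar 51 along [-144.4  -83.1] across [-13.9  10.5] z 106.0553256181488
```

step_arm --increments '[{"slide":[0,0,0],"roll":0},{"slide":[0,0,0],"roll":0},{"slide":[0,0,0],"roll":0},{"slide":[0,0,0],"roll":0},{"slide":[0,0,0],"roll":0}]' --fingers 0.7

```text
t: 9.43
eef_pos: [474.7, 286.3, 116.6]
tcp_rot: [3.141, -0.0, 0.27]
ft_force: [0.2, 1.2, -0.3]
opening: 0.684
grip_force: 0.0
```

step_arm --increments '[{"slide":[0,0,-0.01],"roll":0},{"slide":[0,0,-0.05],"roll":0},{"slide":[0,0,-0.11],"roll":0},{"slide":[0,0,-0.17],"roll":0},{"slide":[0,0,-0.22],"roll":0}]'

```text
t: 10.05
eef_pos: [474.4, 286.2, 340.0]
tcp_rot: [-3.141, -0.002, 0.27]
ft_force: [0.2, -0.2, -0.4]
opening: 0.697
grip_force: 0.0
```

step_arm --increments '[{"slide":[-0.0185,0.0559,0],"roll":0.054},{"slide":[-0.037,0.1118,0],"roll":0.108},{"slide":[-0.0555,0.1677,0],"roll":0.162},{"slide":[-0.074,0.2236,0],"roll":0.216},{"slide":[-0.0925,0.2795,0],"roll":0.2705}]'

```text
t: 10.68
eef_pos: [459.6, -9.5, 337.5]
tcp_rot: [3.141, -0.001, -0.002]
ft_force: [0.9, 0.3, 0.1]
opening: 0.702
grip_force: 0.0
```

step_arm --increments '[{"slide":[-0.003,0.06,0],"roll":0},{"slide":[-0.006,0.12,0],"roll":0},{"slide":[-0.009,0.18,0],"roll":0},{"slide":[-0.012,0.24,0],"roll":0},{"slide":[-0.0147,0.294,0],"roll":0}]'

```text
t: 11.3
eef_pos: [444.9, -303.8, 337.5]
tcp_rot: [3.141, -0.001, -0.001]
ft_force: [1.0, 0.7, 0.7]
opening: 0.705
grip_force: 0.0
```

step_arm --increments '[{"slide":[0,0,0.03],"roll":0},{"slide":[0,0,0.07],"roll":0},{"slide":[0,0,0.1],"roll":0},{"slide":[0,0,0.1],"roll":0}]'

```text
t: 11.8
eef_pos: [444.9, -301.3, 235.7]
tcp_rot: [-3.14, 0.002, -0.0]
ft_force: [0.5, -0.0, 1.5]
opening: 0.699
grip_force: 0.0
```

```bash
python3 - <<'E'
from seat import *
s=state(); print(s["eef_pos"],s["tcp_rot"],s["ft_force"])
c=cam("scene"); save(c,"k1.png",(130,80,230,220),4)
for t in ("spinner_grip",):
    for m in mark_of("scene",t)[:4]: print(np.array(m["uv"]),round(m["confidence"],2),at_z(c,m["uv"],191))
go("scene","s3.png"); go("top","t3.png")
E
```

```text
[ 444.9 -301.3  235.7] [-3.1  0.  -0. ] [ 0.5 -0.   1.5]
[112.5 217.8] 0.7 [ 717.7 -344.6  191. ]
[172.1 139.5] 0.66 [ 448.1 -312.   191. ]
[193.7 105.9] 0.49 [ 314.1 -306.7  191. ]
scene bar 746 ((475.319091796875, 281.91973876953125), (289.396728515625, 31.447206497192383), 15.58757495880127) along [-142.  145.]
far post 82 along [106.2 128.6] across [-28.5  26.7] z 109.75551753672812
far bar 353 along [ 61.6 145. ] across [-13.4  11.3] z 107.04590174665077
near post 63 along [-124.6  -99.5] across [-28.6  25.8] z 108.56625112772167
near bar 239 along [-142.8  -60.6] across [-14.3  10.5] z 106.2346434869628
top bar 838 ((471.9696044921875, 284.1557922363281), (290.0269775390625, 29.17300796508789), 16.144439697265625) along [-145.6  141.8]
far post 65 along [101.4 123.1] across [-27.7  29.3] z 108.98463831589652
far bar 310 along [ 60.6 141.9] across [-12.8  13.3] z 106.48255466608066
near post 82 along [-127.1 -103.6] across [-26.   29.9] z 108.6597034039196
near bar 341 along [-145.7  -61.3] across [-13.   12.6] z 106.02380953819375
```

View pics/k1.png

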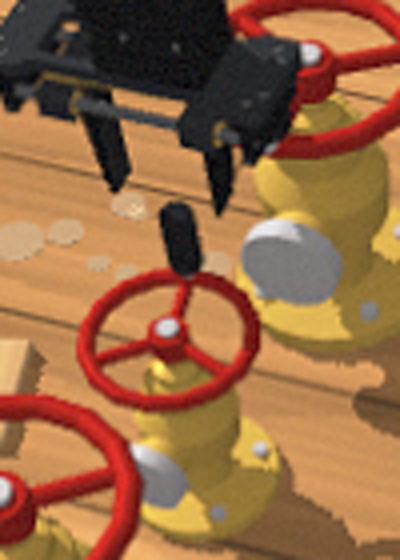

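View pics/s3.png

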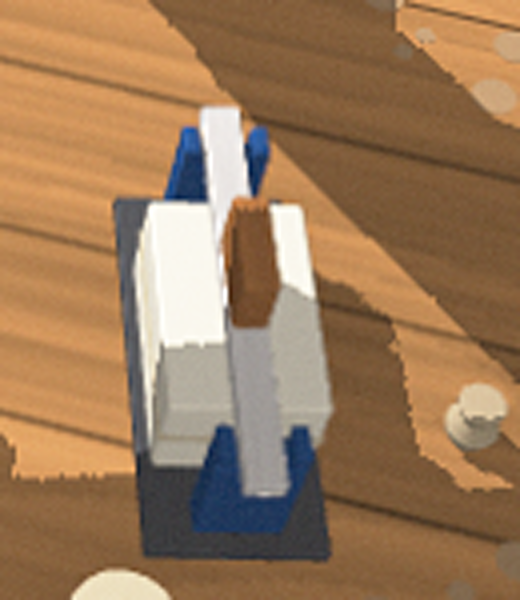

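Bar is seated, centred within about 1 mm on both cameras, with the horns symmetrical at (180/258,160) and (210/300,470). The knob at crop (180,238) lies below and between the fingers at (115,185) and (220,210).

step_arm --increments '[{"slide":[0,0,0.02],"roll":0},{"slide":[0,0,0.04],"roll":0},{"slide":[0,0,0.055],"roll":0},{"slide":[0,0,0.062],"roll":0},{"slide":[0,0,0.062],"roll":0}]'

```text
t: 12.62
eef_pos: [445.6, -301.8, 174.8]
tcp_rot: [3.142, -0.0, -0.0]
ft_force: [0.0, 1.1, 0.1]
opening: 0.699
grip_force: 0.0
```

step_arm --increments '[{"slide":[0,0,0],"roll":0},{"slide":[0,0,0],"roll":0},{"slide":[0,0,0],"roll":0},{"slide":[0,0,0],"roll":0},{"slide":[0,0,0],"roll":0}]' --fingers 0

```text
t: 13.25
eef_pos: [445.5, -301.9, 174.7]
tcp_rot: [3.141, -0.0, -0.0]
ft_force: [0.2, -0.8, -0.0]
opening: 0.246
grip_force: 30.0
```

step_arm --increments '[{"slide":[0,0,0],"roll":0},{"slide":[0,0,0],"roll":0}]' --fingers 0

```text
t: 13.5
eef_pos: [445.5, -301.9, 174.7]
tcp_rot: [3.141, -0.0, -0.0]
ft_force: [-0.2, -1.6, 1.0]
opening: 0.248
grip_force: 30.0
```

```bash
cat > crank.py <<'E'
import sys,numpy as np
# th0, step, n, optional current pos & centre
def rows(pos,ctr,ths):
    out=[]
    for t in np.radians(ths):
        p=np.array(ctr)+55*np.array([np.cos(t),np.sin(t)])-pos
        out.append([round(float(p[0])/1e3,4),round(float(-p[1])/1e3,4)])
    return out
E
python3 -c "
from crank import *
print(rows(np.array([445.5,-301.9]),(500.1,-293.9),[177,166,155,144,133]))"
```

```text
[[-0.0003, -0.0109], [0.0012, -0.0213], [0.0048, -0.0312], [0.0101, -0.0403], [0.0171, -0.0482]]
```

step_arm --increments '[{"slide":[-0.0003,-0.0109,0],"roll":0},{"slide":[0.0012,-0.0213,0],"roll":0},{"slide":[0.0048,-0.0312,0],"roll":0},{"slide":[0.0101,-0.0403,0],"roll":0},{"slide":[0.0171,-0.0482,0],"roll":0}]'

```text
t: 14.12
eef_pos: [463.1, -252.9, 174.7]
tcp_rot: [3.141, -0.0, 0.0]
ft_force: [0.4, -3.5, 0.3]
opening: 0.244
grip_force: 30.0
```

```bash
python3 -c "
from crank import *
c=np.array([500.1,-293.9])
P=lambda t:c+55*np.array([np.cos(np.radians(t)),np.sin(np.radians(t))])
print(rows(P(133),c,[122,111,100,89,78]))
for t in range(78,-182,-12): print(t,rows(P(t),c,[t-6,t-12]))"
```

```text
[[0.0084, -0.0064], [0.0178, -0.0111], [0.028, -0.0139], [0.0385, -0.0148], [0.0489, -0.0136]]
78 [[0.0056, 0.0015], [0.0109, 0.0036]]
66 [[0.0051, 0.0026], [0.01, 0.0057]]
54 [[0.0045, 0.0036], [0.0085, 0.0077]]
42 [[0.0036, 0.0045], [0.0068, 0.0093]]
30 [[0.0026, 0.0051], [0.0047, 0.0105]]
18 [[0.0015, 0.0056], [0.0024, 0.0112]]
6 [[0.0003, 0.0057], [0.0, 0.0115]]
-6 [[-0.0009, 0.0057], [-0.0024, 0.0112]]
-18 [[-0.0021, 0.0054], [-0.0047, 0.0105]]
-30 [[-0.0031, 0.0048], [-0.0068, 0.0093]]
-42 [[-0.0041, 0.0041], [-0.0085, 0.0077]]
-54 [[-0.0048, 0.0031], [-0.01, 0.0057]]
-66 [[-0.0054, 0.0021], [-0.0109, 0.0036]]
-78 [[-0.0057, 0.0009], [-0.0114, 0.0012]]
-90 [[-0.0057, -0.0003], [-0.0114, -0.0012]]
-102 [[-0.0056, -0.0015], [-0.0109, -0.0036]]
-114 [[-0.0051, -0.0026], [-0.01, -0.0057]]
-126 [[-0.0045, -0.0036], [-0.0085, -0.0077]]
-138 [[-0.0036, -0.0045], [-0.0068, -0.0093]]
-150 [[-0.0026, -0.0051], [-0.0047, -0.0105]]
-162 [[-0.0015, -0.0056], [-0.0024, -0.0112]]
-174 [[-0.0003, -0.0057], [0.0, -0.0115]]
```

step_arm --increments '[{"slide":[0.0084,-0.0064,0],"roll":0},{"slide":[0.0178,-0.0111,0],"roll":0},{"slide":[0.028,-0.0139,0],"roll":0},{"slide":[0.0385,-0.0148,0],"roll":0},{"slide":[0.0489,-0.0136,0],"roll":0}]'

```text
t: 14.75
eef_pos: [512.2, -240.1, 174.7]
tcp_rot: [3.141, -0.0, -0.0]
ft_force: [-3.5, -4.7, 3.0]
opening: 0.247
grip_force: 30.0
```

step_arm --increments '[{"slide":[0.0056,0.0017,0],"roll":0},{"slide":[0.0109,0.004,0],"roll":0}]'

```text
t: 15.0
eef_pos: [522.9, -243.8, 174.7]
tcp_rot: [-3.141, -0.0, -0.0]
ft_force: [-1.5, 1.0, 5.0]
opening: 0.247
grip_force: 30.0
```

step_arm --increments '[{"slide":[0.0051,0.0026,0],"roll":0},{"slide":[0.01,0.0057,0],"roll":0}]'

```text
t: 15.25
eef_pos: [532.8, -249.7, 174.7]
tcp_rot: [-3.141, -0.0, -0.0]
ft_force: [-2.3, 1.6, 3.7]
opening: 0.248
grip_force: 30.0
```

step_arm --increments '[{"slide":[0.0045,0.0036,0],"roll":0},{"slide":[0.0085,0.0077,0],"roll":0}]'

```text
t: 15.5
eef_pos: [541.3, -257.6, 174.7]
tcp_rot: [-3.142, -0.0, -0.0]
ft_force: [-0.5, 2.3, 4.6]
opening: 0.249
grip_force: 30.0
```

step_arm --increments '[{"slide":[0.0036,0.0045,0],"roll":0},{"slide":[0.0068,0.0093,0],"roll":0}]'

```text
t: 15.75
eef_pos: [548.0, -267.0, 174.7]
tcp_rot: [3.142, -0.0, -0.0]
ft_force: [-2.8, 2.3, 5.2]
opening: 0.245
grip_force: 30.0
```

step_arm --increments '[{"slide":[0.0026,0.0051,0],"roll":0},{"slide":[0.0047,0.0105,0],"roll":0}]'

```text
t: 16.0
eef_pos: [552.5, -277.6, 174.7]
tcp_rot: [3.141, -0.0, -0.0]
ft_force: [-2.6, 1.6, 5.5]
opening: 0.247
grip_force: 30.0
```

step_arm --increments '[{"slide":[0.0015,0.0056,0],"roll":0},{"slide":[0.0024,0.0112,0],"roll":0}]'

```text
t: 16.25
eef_pos: [554.8, -288.8, 174.7]
tcp_rot: [3.142, 0.0, -0.0]
ft_force: [-2.7, 2.7, 5.7]
opening: 0.248
grip_force: 30.0
```

step_arm --increments '[{"slide":[0.0003,0.0057,0],"roll":0},{"slide":[0,0.0115,0],"roll":0}]'

```text
t: 16.5
eef_pos: [554.6, -299.8, 174.6]
tcp_rot: [-3.141, 0.001, -0.0]
ft_force: [0.3, 25.7, 10.3]
opening: 0.247
grip_force: 30.0
```

step_arm --increments '[{"slide":[0,0,0],"roll":0},{"slide":[0,0,0],"roll":0},{"slide":[0,0,0],"roll":0},{"slide":[0,0,0],"roll":0},{"slide":[0,0,0],"roll":0}]'

```text
t: 17.12
eef_pos: [554.7, -299.4, 174.6]
tcp_rot: [-3.14, 0.001, -0.0]
ft_force: [-2.2, 5.7, 7.4]
opening: 0.247
grip_force: 30.0
```

step_arm --increments '[{"slide":[0,-0.0005,0],"roll":0},{"slide":[0,-0.0005,0],"roll":0}]'

```text
t: 17.38
eef_pos: [554.7, -299.4, 174.6]
tcp_rot: [-3.141, 0.0, -0.0]
ft_force: [-2.4, 3.9, 6.5]
opening: 0.25
grip_force: 30.0
```

step_arm --increments '[{"slide":[0,-0.0005,0],"roll":0},{"slide":[0,-0.0005,0],"roll":0}]'

```text
t: 17.62
eef_pos: [554.7, -299.3, 174.7]
tcp_rot: [3.141, 0.0, -0.0]
ft_force: [-1.9, 0.5, 5.3]
opening: 0.248
grip_force: 30.0
```

step_arm --increments '[{"slide":[0,-0.0005,0],"roll":0},{"slide":[0,-0.0005,0],"roll":0}]'

```text
t: 17.88
eef_pos: [554.7, -298.9, 174.7]
tcp_rot: [3.141, -0.0, -0.0]
ft_force: [-1.8, -1.8, 3.9]
opening: 0.25
grip_force: 30.0
```

step_arm --increments '[{"slide":[0,0.001,0],"roll":0},{"slide":[-0.0001,0.002,0],"roll":0},{"slide":[-0.0002,0.003,0],"roll":0},{"slide":[-0.0002,0.003,0],"roll":0}]'

```text
t: 18.38
eef_pos: [554.7, -299.5, 174.6]
tcp_rot: [-3.138, 0.0, -0.0]
ft_force: [0.2, 9.8, 8.2]
opening: 0.246
grip_force: 30.0
```

step_arm --increments '[{"slide":[0,0,0],"roll":0},{"slide":[0,0,0],"roll":0},{"slide":[0,0,0],"roll":0},{"slide":[0,0,0],"roll":0}]'

```text
t: 18.88
eef_pos: [554.7, -299.5, 174.7]
tcp_rot: [-3.139, 0.0, 0.0]
ft_force: [-1.6, 10.8, 7.9]
opening: 0.25
grip_force: 30.0
```

```bash
python3 -c "
from crank import *
c=np.array([499.9,-294.4]); s=-5.1
P=lambda t:c+55*np.array([np.cos(np.radians(t+s)),np.sin(np.radians(t+s))])
R=lambda p,l: print(rows(p,c,np.array(l)+s))
R(np.array([554.6,-301.5]),[10,26,44,62,80])
for e in (80,170,260,350): R(P(e),[e+18,e+36,e+54,e+72,e+90])
R(P(620),[638,656,670,682,692]); R(P(692),[700,708,714,718,720])"
```

```text
[[0.0001, -0.0118], [-0.0033, -0.0267], [-0.0119, -0.0416], [-0.0247, -0.0532], [-0.0404, -0.0602]]
[[-0.0171, -0.0018], [-0.0339, 0.0017], [-0.0489, 0.0103], [-0.0604, 0.0231], [-0.0674, 0.0388]]
[[-0.0018, 0.0171], [0.0017, 0.0339], [0.0103, 0.0489], [0.0231, 0.0604], [0.0388, 0.0674]]
[[0.0171, 0.0018], [0.0339, -0.0017], [0.0489, -0.0103], [0.0604, -0.0231], [0.0674, -0.0388]]
[[0.0018, -0.0171], [-0.0017, -0.0339], [-0.0103, -0.0489], [-0.0231, -0.0604], [-0.0388, -0.0674]]
[[0.0171, 0.0018], [0.0339, -0.0017], [0.0458, -0.008], [0.0545, -0.0155], [0.0604, -0.0231]]
[[0.0037, -0.0067], [0.0065, -0.0139], [0.0079, -0.0194], [0.0085, -0.0232], [0.0087, -0.0251]]
```

step_arm --increments '[{"slide":[0.0001,-0.0118,0],"roll":0},{"slide":[-0.0033,-0.0267,0],"roll":0},{"slide":[-0.0119,-0.0416,0],"roll":0},{"slide":[-0.0247,-0.0532,0],"roll":0},{"slide":[-0.0404,-0.0602,0],"roll":0}]'

```text
t: 19.5
eef_pos: [513.8, -240.4, 174.7]
tcp_rot: [3.141, -0.001, 0.001]
ft_force: [-0.7, -12.0, 2.2]
opening: 0.249
grip_force: 30.0
```

step_arm --increments '[{"slide":[-0.0171,-0.0018,0],"roll":0},{"slide":[-0.0339,0.0017,0],"roll":0},{"slide":[-0.0489,0.0103,0],"roll":0},{"slide":[-0.0604,0.0231,0],"roll":0},{"slide":[-0.0674,0.0388,0],"roll":0}]'

```text
t: 20.12
eef_pos: [446.3, -280.6, 174.7]
tcp_rot: [-3.141, -0.0, -0.0]
ft_force: [9.8, 0.6, -0.9]
opening: 0.246
grip_force: 30.0
```

step_arm --increments '[{"slide":[-0.0016,0.0171,0],"roll":0},{"slide":[0.002,0.0339,0],"roll":0},{"slide":[0.0105,0.0489,0],"roll":0},{"slide":[0.0231,0.0602,0],"roll":0},{"slide":[0.0388,0.0674,0],"roll":0}]'

```text
t: 20.75
eef_pos: [485.7, -347.3, 174.6]
tcp_rot: [-3.139, 0.001, -0.001]
ft_force: [1.8, 16.7, 11.0]
opening: 0.246
grip_force: 30.0
```

step_arm --increments '[{"slide":[0.0171,0.0018,0],"roll":0},{"slide":[0.0339,-0.0017,0],"roll":0},{"slide":[0.0489,-0.0103,0],"roll":0},{"slide":[0.0604,-0.0231,0],"roll":0},{"slide":[0.0674,-0.0388,0],"roll":0}]'

```text
t: 21.38
eef_pos: [552.8, -309.4, 174.6]
tcp_rot: [3.141, 0.002, -0.0]
ft_force: [-7.6, -0.7, 9.4]
opening: 0.248
grip_force: 30.0
```

step_arm --increments '[{"slide":[0.0018,-0.0171,0],"roll":0},{"slide":[-0.0017,-0.0339,0],"roll":0},{"slide":[-0.0103,-0.0489,0],"roll":0},{"slide":[-0.0231,-0.0604,0],"roll":0},{"slide":[-0.0388,-0.0674,0],"roll":0}]'

```text
t: 22.0
eef_pos: [514.1, -240.6, 174.7]
tcp_rot: [-3.141, -0.001, 0.0]
ft_force: [1.9, -5.8, 3.7]
opening: 0.248
grip_force: 30.0
```

step_arm --increments '[{"slide":[-0.0171,-0.0018,0],"roll":0},{"slide":[-0.0339,0.0017,0],"roll":0},{"slide":[-0.0489,0.0103,0],"roll":0},{"slide":[-0.0604,0.0231,0],"roll":0},{"slide":[-0.0674,0.0388,0],"roll":0}]'

```text
t: 22.62
eef_pos: [446.2, -280.9, 174.7]
tcp_rot: [-3.141, -0.0, -0.0]
ft_force: [9.6, -0.1, 0.4]
opening: 0.247
grip_force: 30.0
```

step_arm --increments '[{"slide":[-0.0018,0.0171,0],"roll":0},{"slide":[0.0017,0.0339,0],"roll":0},{"slide":[0.0103,0.0489,0],"roll":0},{"slide":[0.0231,0.0604,0],"roll":0},{"slide":[0.0388,0.0672,0],"roll":0}]'

```text
t: 23.25
eef_pos: [485.6, -347.2, 174.6]
tcp_rot: [-3.139, 0.001, -0.001]
ft_force: [1.5, 14.6, 12.3]
opening: 0.245
grip_force: 30.0
```

step_arm --increments '[{"slide":[0.0171,0.0018,0],"roll":0},{"slide":[0.0339,-0.0017,0],"roll":0},{"slide":[0.0458,-0.008,0],"roll":0},{"slide":[0.0545,-0.0155,0],"roll":0},{"slide":[0.0604,-0.0231,0],"roll":0}]'

```text
t: 23.88
eef_pos: [545.4, -324.8, 174.6]
tcp_rot: [3.142, 0.002, -0.0]
ft_force: [-5.3, 0.4, 8.0]
opening: 0.247
grip_force: 30.0
```

step_arm --increments '[{"slide":[0.0037,-0.0067,0],"roll":0},{"slide":[0.0065,-0.0139,0],"roll":0},{"slide":[0.0079,-0.0194,0],"roll":0},{"slide":[0.0085,-0.0232,0],"roll":0},{"slide":[0.0087,-0.0251,0],"roll":0}]'

```text
t: 24.5
eef_pos: [554.5, -300.3, 174.7]
tcp_rot: [3.14, 0.001, -0.0]
ft_force: [0.4, -3.1, 5.6]
opening: 0.246
grip_force: 30.0
```

step_arm --increments '[{"slide":[0,0,0],"roll":0},{"slide":[0,0,0],"roll":0},{"slide":[0,0,0],"roll":0},{"slide":[0,0,0],"roll":0}]'

```text
t: 25.0
eef_pos: [554.6, -300.2, 174.7]
tcp_rot: [3.141, 0.0, -0.0]
ft_force: [0.0, 0.0, 5.7]
opening: 0.249
grip_force: 30.0
```

```bash
python3 - <<'E'
from seat import *
s=state(); print(s["eef_pos"],s["ft_force"],s["qvel"].round(4),s["t"])
c=cam("scene"); save(c,"fin.png",s=1.4); go("scene","s9.png")
for t in("vase","jug","bowl","pot_a","rib"):
    for m in mark_of("scene",t)[:2]: print(t,round(m["confidence"],2),at_z(c,m["uv"],0))
E
```

```text
[ 554.6 -300.2  174.7] [0.  0.  5.7] [-0. -0. -0.  0. -0.  0.] 25.0
scene bar 751 ((475.9161682128906, 282.05657958984375), (291.5229797363281, 31.69895362854004), 15.753896713256836) along [-142.7  145.4]
far post 80 along [107.  128.1] across [-28.6  25.9] z 110.01329820935041
far bar 356 along [ 61.6 145.4] across [-13.8  11.5] z 107.1763788818846
near post 62 along [-123.8 -100. ] across [-29.1  25.5] z 108.99564793677405
near bar 238 along [-143.4  -61.9] across [-14.1  10.9] z 105.95199621115773
vase 0.71 [744.8 259.9   0. ]
jug 0.68 [773.6 -88.    0. ]
bowl 0.84 [760.7 111.3   0. ]
pot_a 0.7 [703.6 -12.5   0. ]
pot_a 0.61 [462.3 454.    0. ]
rib 0.77 [ 482.8 -469.2    0. ]
```

View pics/fin.png

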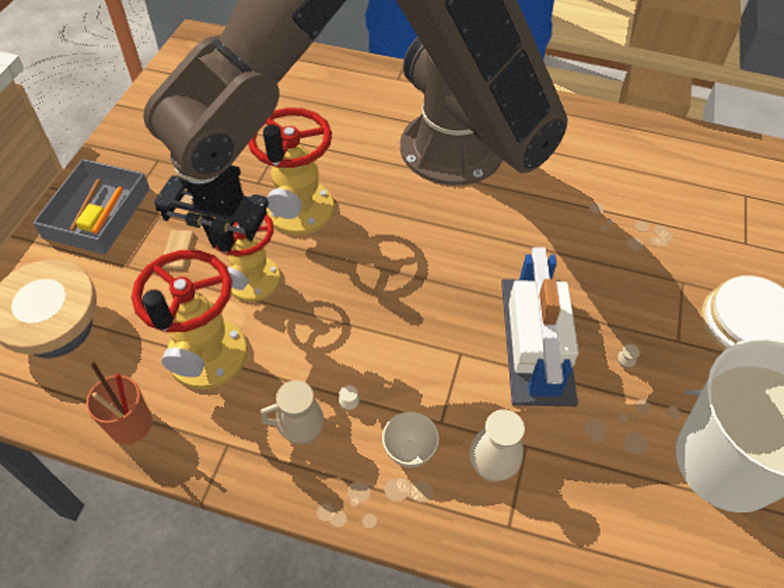

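The picture shows the gripper on the small wheel's knob at about (225,230), the bar in both posts at (540,320), and the pots and rib where they were. I'll trim the last ~1° to the stop position.

step_arm --increments '[{"slide":[0,-0.0006,0],"roll":0},{"slide":[0,-0.0012,0],"roll":0},{"slide":[0,-0.0012,0],"roll":0},{"slide":[0,-0.0012,0],"roll":0},{"slide":[0,-0.0012,0],"roll":0}]'

```text
t: 25.98
eef_pos: [554.6, -299.3, 174.7]
tcp_rot: [3.141, 0.0, -0.0]
ft_force: [-0.5, -3.1, 5.5]
opening: 0.251
grip_force: 30.0
```

```bash
python3 -c "
from cell import env
print(env.job_done())"
```

```text
the job is handed in; nothing more can be done
None
```

I handed the job in at about 26 s of the 72 s allowed: the bar lies centred in both notches, and the valve was shut against its stop, held for about a second, then backed off two full turns. The knob is still gripped with the wheel at rest, the pots and rib look undisturbed, and no verdict came back.

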